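Draw out the dark stone's tray

ROBOT

A 6-joint arm with a two-finger parallel gripper is mounted at the origin on a cart in front of the work surface, level with it; the furniture and walls round the work are solid. World frame = base frame: x ahead of the robot, y to its left, z up, the work surface at z = 0. Lengths are in m, angles in rad, forces in N, time in s.
With the tool pointing down it reaches from about 0.35 to 0.775 m from the base axis. Payload 5.5 kg.
Tool frame: the origin (TCP) lies at the very end of the fingers, on their centre line; the grasp point (between the pads) lies 19 mm behind it (env.grip_point_offset is the distance from the TCP to the grasp point, in m); z points along the fingers, y is the line along which they close (so a half turn about z gives the same grasp; the last joint's range is limited). The gripper opens to 85 mm and grips with 20 to 120 N. Pads are 22 mm wide; open, the fingers measure 114 mm over their backs; the gripper's body (76 mm by 85 mm) begins 54 mm behind the grasp point. The pads swing forward as they close: fully open they stand 13 mm farther back than shut.
Start: joints at [1.165, 0.313, 0.046, 1.304, 0, 1.431], TCP at [0.151, 0.555, 0.231] pointing down, gripper open.
Joint ranges: [-2.76, 2.76], [-0.86, 1.69], [-1.03, 1.26], [-2.2, 2.34], [-1.47, 1.5], [-3.14, 3.14]. Speed limits (rad/s): [2.57, 2.57, 3.14, 3.14, 3.14, 3.14].

INTERFACE

Orientations are given as a unit quaternion [w, x, y, z].
In Python, from workcell import sensors, imaging, workorder, env gives the robot as it stands.
- The arm moves only by the shell command python3 -m handwheel 'ROWS' [FORCE]. ROWS is JSON, a list of rows, each a list of 5 numbers: the shift along the tool's x, y, z in mm, then the turn about the tool's z in rad, then the opening, from 0 (shut) to 1 (fully open). A call has 1 to 8 rows; each row is the pose to reach, as a shift and turn from the pose commanded when the call began, along the tool's axes at that moment; what a row does not reach only later rows make up. A row lasts 1/10 s, in which the tool goes at most 50 mm and 8.59 degrees, less where a joint would pass 70% of its speed; a pose out of reach is approached as far as the arm can. A call with a gripper value outside its range is refused whole. The fingers move at their own pace and stop on an object; FORCE is the grip in N (left out, the last holds). Time passes only in rows, so rows that repeat a pose let the fingers close. It gives the time, the measured TCP pose, the force, the opening and the grip force at its end, in the units of the state.
- sensors.get_state(): the state, without advancing time (a new reading comes with each control period).
- imaging.read_camera(name): name is "scene" or "side" or "wrist"; returns a dict with "color" (420x560x3 uint8, blue, green, red), "z_map" (420x560 float32, m along the optical axis (not along the pixel's ray), 0 where there is no reading), "fx", "fy", "cx", "cy" (pixels), "xyz" and "rotation" of the camera in the world. Camera axes: x right, y down, z forward; pixel columns grow to the right and rows downward; lengths in m; the calibration is good to about 2 mm. A picture is of the moment at which its call begins.
- workorder.hand_in(): hands the job in; it is judged then, once.
The state is a dict: "clock": time; "joint_pos": joint angles; "qvel": joint speeds; "tau": joint torques, N m; "tcp_pos": TCP position; "orientation": TCP orientation; "wrist_force": force on the tool from outside, world axes, zero at the start; "ft_torque": the same for the moment, N m; "finger_gap": finger opening in m; "grip_force": force on a finger pad.
Only numpy, scipy, OpenCV 4.12 (cv2) and the standard library are available. Lean on these libraries where they do the work, as an engineer would, in place of code of your own. Each camera call takes 0.05 s, during which the arm holds its last target. There are 200 camera calls.

TASK

Get the dark grey stone ready to hand: hook a fingertip behind the orange lip of the tray that carries it and draw that tray fully out to its stop, and push the other tray, with the cream stone, fully home into the rack (either one first). Use only fingertips: do not pinch the lips, do not touch or lift the stones, and leave the things around the rack where they are.

Things in the scene. Friction and masses are not known exactly. Their poses are not given: they have to be found in the camera images.
- slide_rack: Fixed low rack, 138 (x) x 214 (y) x 60 mm, dark base, aluminium rails; origin at the bench top, z up, x horizontal from its open front to its back: trays slide out along -x. A flat clear dust cover lies over its rear part (x from +22 mm to the back, top 60 mm up); before it the rails are 22 mm high. Left tray's centre line y = +51 mm, right tray's y = -51 mm.
- tray_left (a joint): How far the left (+y) tray is out of the rack, m: 0 fully home against its stop, 0.080 fully out at its stop. Slides freely with about 1.5 N of friction and stays where it is left; it starts partly out. Green tray with an orange front lip.
- tray_right (a joint): The same for the right (-y) tray.
- left_lip (a point): Middle of the rear face of the left tray's upright orange front lip, 27 mm above the bench; axes as the rack's. The lip is 86 mm wide (y), 10 mm thick (x -10 to 0 mm; white plate on its front; rear half is tray_left_c0, front half, 4 mm lower, tray_left_c1), top 44 mm above the bench, 30 mm above the tray floor. Behind it a clear fingertip channel, x 0 to 52 mm, 80 mm wide; then the stone's pocket.
- left_pocket (a point): Centre of the floor of the left tray's stone pocket (60 x 69 mm, walls 12 mm high), 87 mm behind the left_lip point and 14 mm above the bench; moves with the tray, axes as the rack's.
- right_lip (a point): Middle of the rear face of the right tray's upright orange front lip, 27 mm above the bench; axes as the rack's. The lip is 86 mm wide (y), 10 mm thick (x -10 to 0 mm; white plate on its front; rear half is tray_right_c0, front half, 4 mm lower, tray_right_c1), top 44 mm above the bench, 30 mm above the tray floor. Behind it a clear fingertip channel, x 0 to 52 mm, 80 mm wide; then the stone's pocket.
- right_pocket (a point): Centre of the floor of the right tray's stone pocket (60 x 69 mm, walls 12 mm high), 87 mm behind the right_lip point and 14 mm above the bench; moves with the tray, axes as the rack's.
- nagura_b: Small dark grey stone, 24 x 46 x 20 mm, lying loose in the pocket of one of the trays (either one), in front of or partly under the clear cover; origin at the centre of its underside.
- nagura_a: Small cream white stone, 28 x 52 x 24 mm, lying loose in the pocket of the other tray; origin at the centre of its underside.
- tin_polish: Green and white round tin, 65 mm wide, 38 mm high, beside the rack; origin at the centre of its underside. Bystander.
- handle_blank: Octagonal wooden handle blank, 25 x 132 x 25 mm (long axis its y), lying beside the rack; origin at the centre of its underside. Bystander.
- ferrule_1: Pale ring-shaped ferrule, 26 mm wide, 22 mm high; origin at the centre of its underside. Bystander.
- screwdriver_amber: Screwdriver with amber handle, 28 x 202 x 31 mm (long axis its y), lying at the right; origin at the centre of its underside. Bystander.
Mind the look-alikes: they are no part of the job. What is shaped like the nagura_b but blue is not meant. What is shaped like the nagura_a but yellow is not meant.

How it is judged:
On the way:
1. a fingertip behind the lip of the dark stone's tray draws it at least 60 mm out ((((x of nagura_b in the frame of left_pocket between -0.03 and 0.03 m and y of nagura_b in the frame of left_pocket between -0.03 and 0.03 m and z of nagura_b in the frame of left_pocket below 0.008 m) and contact force between tray_left_c0 and the fingers above 0.3 N and value of joint tray_left above 0.06 m) or ((x of nagura_b in the frame of right_pocket between -0.03 and 0.03 m and y of nagura_b in the frame of right_pocket between -0.03 and 0.03 m and z of nagura_b in the frame of right_pocket below 0.008 m) and contact force between tray_right_c0 and the fingers above 0.3 N and value of joint tray_right above 0.06 m))), for 0.05 s.
At the end, for the whole second after the job is handed in: The tray with the dark grey stone is fully out (within 6 mm of its stop), the tray with the cream stone fully home (within 6 mm), and both stones lie in their pockets ((((x of nagura_b in the frame of left_pocket between -0.03 and 0.03 m and y of nagura_b in the frame of left_pocket between -0.03 and 0.03 m and z of nagura_b in the frame of left_pocket below 0.008 m) and (x of nagura_a in the frame of right_pocket between -0.03 and 0.03 m and y of nagura_a in the frame of right_pocket between -0.03 and 0.03 m and z of nagura_a in the frame of right_pocket below 0.008 m) and value of joint tray_left above 0.074 m and value of joint tray_right below 0.006 m) or ((x of nagura_b in the frame of right_pocket between -0.03 and 0.03 m and y of nagura_b in the frame of right_pocket between -0.03 and 0.03 m and z of nagura_b in the frame of right_pocket below 0.008 m) and (x of nagura_a in the frame of left_pocket between -0.03 and 0.03 m and y of nagura_a in the frame of left_pocket between -0.03 and 0.03 m and z of nagura_a in the frame of left_pocket below 0.008 m) and value of joint tray_right above 0.074 m and value of joint tray_left below 0.006 m))); the robot touches nothing.
It fails at once if a stone is touched by the gripper (contact force between any of nagura_a, nagura_b and the arm above 0.5 N or contact force between any of nagura_a, nagura_b and the fingers above 0.5 N).
It fails at once if a stone is lifted out or tipped over in its tray (height (world z) of any of nagura_a, nagura_b above 0.03 m or angle between any of nagura_a, nagura_b's own z axis and vertical above 0.35 rad).
It fails at once if a lip is pinched: fingers press on its front and rear at once (contact force between each of tray_left_c0, tray_left_c1 and the fingers above 1 N or contact force between each of tray_right_c0, tray_right_c1 and the fingers above 1 N).
It fails at once if the tin, the handle blank, the ferrule or the screwdriver is moved more than 15 mm (distance of any of tin_polish, handle_blank, ferrule_1, screwdriver_amber from where it was at the start of the episode above 0.015 m).
It also fails if it takes over 40 s, if anything falls off the work surface, if the arm or the gripper's body presses on something with over 40 N, if the wrist force passes 120 N, or if a joint passes its speed limit or range.

## Working session

There is one attempt and no reset: what is moved stays moved. The work goes in short steps, Python scripts to look and compute and a shell command to move; the robot and the scene stay as the last step left them, time stands still between calls to the robot, and variables do not carry over. Pictures are saved under pics/ and viewed, at most 10 in all, crops included, and the job is handed in when it is done.

```bash
ls; mkdir -p pics
cat > h.py <<'E'
import numpy as np, cv2
from workcell import sensors, imaging, workorder, env
def cloud(c):
    h,w=c["z_map"].shape; u,v=np.meshgrid(np.arange(w),np.arange(h)); z=c["z_map"]
    P=np.stack([(u-c["cx"])/c["fx"]*z,(v-c["cy"])/c["fy"]*z,z],-1)
    R=np.array(c["rotation"]); 
    return P@R.reshape(3,3).T+np.array(c["xyz"])
E
python3 - <<'E'
from h import *
s=sensors.get_state(); print(s["tcp_pos"],s["orientation"],s["finger_gap"])
a=[imaging.read_camera(n) for n in("scene","side")]
for n,c in zip(("scene","side"),a):
    print(n,c["xyz"],np.round(c["rotation"],3).tolist(),c["fx"],c["cx"],c["cy"]); cv2.imwrite(f"pics/{n}0.png",c["color"]); np.savez(f"{n}0.npz",**c)
E
```

```text
pics
[0.15083292 0.55431096 0.23039064] [-2.55797070e-04  1.32499918e-01  9.91182571e-01 -9.04287123e-04] 0.08554247481197395
scene [0.28907019 0.35982096 0.70494514] [0.103, -0.295, 0.888, -0.339] 438.2088032054025 279.2201747544847 210.84470879506569
side [ 0.30095769 -0.45222505  0.89059043] [-0.243, 0.916, -0.307, 0.087] 499.5218384284567 272.6571551516371 205.5519091224714
```

```bash
sed -i 's/^import numpy.*/&\nfrom scipy.spatial.transform import Rotation/; s/R=np.array(c\["rotation"\]);/R=Rotation.from_quat(np.array(c["rotation"]),scalar_first=True).as_matrix()/; s/R.reshape(3,3).T/R.T/' h.py; python3 -c "from h import *;c=dict(np.load('scene0.npz'));P=cloud(c);print(P[210,280],np.percentile(P[...,2],[5,25,50,75]))"
```

```text
[ 0.64038798 -0.1405575   0.01604836] [-6.12666839e-01 -4.61380995e-04  4.23834477e-03  7.68004620e-02]
```

View pics/scene0.png

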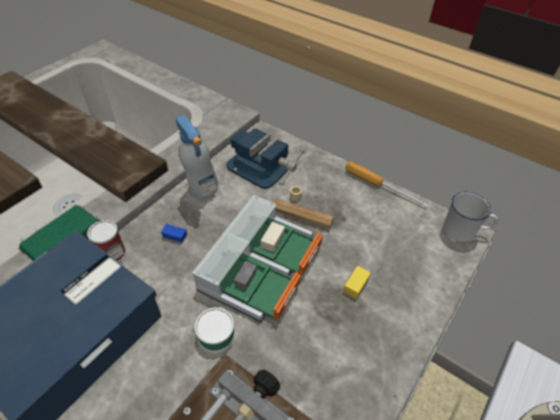

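View pics/side0.png

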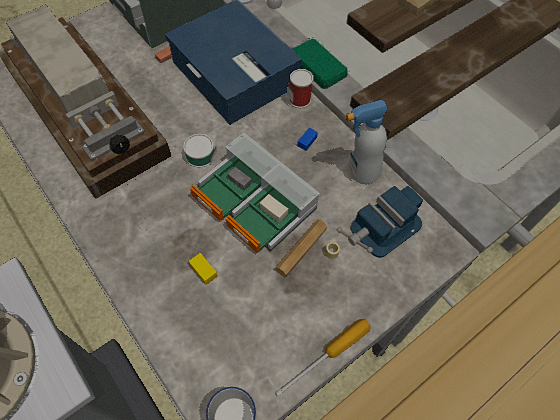

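Scene view: grey stone at (245,275) with its lip at (287,294); cream stone at (272,236) with its lip at (311,252). Look-alikes are blue (174,232) and yellow (357,282), both loose on the bench. Side view: grey stone (240,176) with lip (207,201); cream stone (273,208) with lip (243,232); tin at (199,149); handle blank at (301,247). The grey stone is the one with neutral dark colour inside a tray pocket, so its tray is to be drawn out.

Run:
```python
from h import *
for n in("scene","side"):
    c=dict(np.load(f'{n}0.npz'));P=cloud(c);hsv=cv2.cvtColor(c["color"],cv2.COLOR_BGR2HSV)
    print(n)
    box=(P[...,2]>-.01)&(P[...,2]<.1)
    def blobs(name,m,mn=40):
        k,l,st,ce=cv2.connectedComponentsWithStats((m&box).astype(np.uint8))
        for i in range(1,k):
            if st[i,4]<mn: continue
            q=P[l==i]; mu=q.mean(0); top=q[q[:,2]>np.percentile(q[:,2],70)]
            x=top[:,:2]-top[:,:2].mean(0); w,V=np.linalg.eigh(x.T@x); d=V[:,1]; e=x@d
            print(name,ce[i].round(),st[i,4],"mean",mu.round(4),"zmax",np.percentile(q[:,2],97).round(4),"topmean",top.mean(0).round(4),"ang",np.degrees(np.arctan2(d[1],d[0])).round(1),"ext",np.ptp(e).round(3))
    H,S,V=cv2.split(hsv)
    blobs("orange",(H>3)&(H<16)&(S>170)&(V>120),30)
    blobs("green",(H>55)&(H<90)&(S>90),100)
    def roi(u0,u1,v0,v1):
        r=np.zeros_like(box); r[v0:v1,u0:u1]=1; return r
    r=roi(190,330,190,320) if n=="scene" else roi(180,330,130,260)
    blobs("grey/cream z",(P[...,2]>.024)&(P[...,2]<.048)&r&(S<90),40)
    blobs("cover",(P[...,2]>.052)&(P[...,2]<.07)&r,60)
c=dict(np.load('side0.npz'))
cv2.imwrite("pics/crop.png",cv2.resize(c["color"][125:260,180:330],None,fx=5,fy=4.4,interpolation=2))
```

```text
scene
orange [310. 251.] 178 mean [ 0.5216 -0.0734  0.0427] zmax 0.0468 topmean [ 0.5238 -0.0733  0.0457] ang 98.5 ext 0.082
orange [287. 292.] 238 mean [0.5047 0.0239 0.0424] zmax 0.0471 topmean [0.5067 0.0241 0.0458] ang 98.9 ext 0.082
green [ 57. 232.] 1614 mean [0.9282 0.1822 0.0485] zmax 0.0507 topmean [0.9251 0.1812 0.0508] ang 85.9 ext 0.128
green [284. 247.] 1212 mean [ 0.5758 -0.0658  0.0182] zmax 0.0284 topmean [ 0.587  -0.0514  0.0249] ang 90.8 ext 0.095
green [257. 286.] 1849 mean [0.5633 0.0346 0.0182] zmax 0.0284 topmean [0.5732 0.0432 0.025 ] ang 105.3 ext 0.094
grey/cream z [274. 232.] 522 mean [ 0.6072 -0.0744  0.0347] zmax 0.0407 topmean [ 0.6071 -0.07    0.0396] ang 111.2 ext 0.079
grey/cream z [252. 255.] 107 mean [ 0.6098 -0.0075  0.0296] zmax 0.0424 topmean [ 0.6167 -0.009   0.0363] ang 170.1 ext 0.042
grey/cream z [245. 273.] 352 mean [0.5908 0.034  0.0333] zmax 0.0367 topmean [0.5907 0.0332 0.0356] ang 99.8 ext 0.045
grey/cream z [208. 286.] 184 mean [0.6257 0.0947 0.0359] zmax 0.0471 topmean [0.6252 0.0947 0.0444] ang -169.4 ext 0.052
grey/cream z [289. 297.]
[... 1066 characters left out ...]
[0.5663 0.1448 0.0352] zmax 0.0392 topmean [0.5646 0.1439 0.0376] ang 114.0 ext 0.063
grey/cream z [239. 177.] 267 mean [0.5913 0.031  0.0319] zmax 0.0356 topmean [0.5913 0.0307 0.0345] ang 100.0 ext 0.046
grey/cream z [273. 207.] 399 mean [ 0.6039 -0.0689  0.0353] zmax 0.0396 topmean [ 0.6048 -0.0671  0.0382] ang 104.1 ext 0.051
grey/cream z [307. 208.] 113 mean [ 0.6559 -0.1105  0.0358] zmax 0.0475 topmean [ 0.6559 -0.1105  0.0444] ang -174.2 ext 0.051
grey/cream z [240. 235.] 44 mean [ 0.5177 -0.078   0.0305] zmax 0.0351 topmean [ 0.5176 -0.0749  0.0336] ang 97.9 ext 0.04
cover [272. 171.] 2453 mean [ 0.6435 -0.0115  0.0597] zmax 0.0625 topmean [ 0.6436 -0.0104  0.0615] ang 99.1 ext 0.214
```

View pics/crop.png

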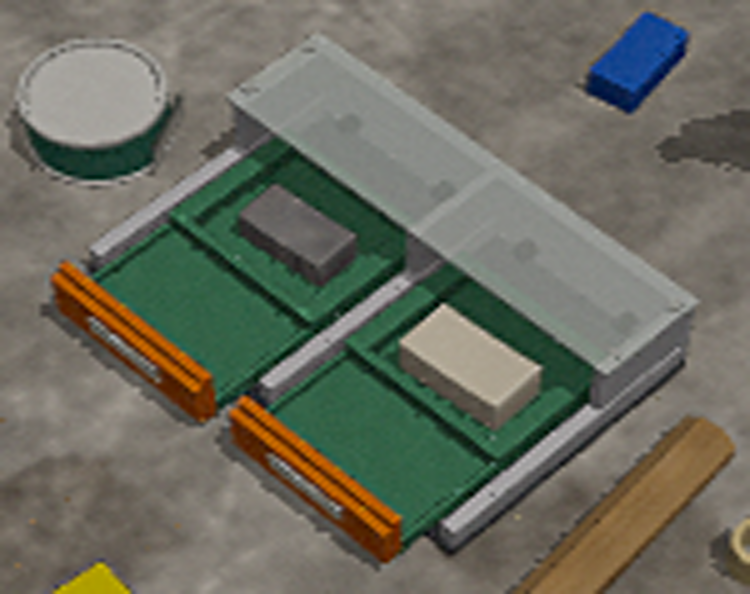

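The crop confirms it: grey stone in the left tray (crop 297,233), cream stone in the right tray (470,365). Blue (640,65) and yellow (75,580) are outside the rack. Left tray gets drawn out, right tray pushed in.

```bash
cat >> h.py <<'E'
YAW=np.radians(8.6); X=np.array([np.cos(YAW),np.sin(YAW),0]); Y=np.array([-X[1],X[0],0])
def go(t):
    "tool-axes shift (mm) and turn to reach world point t with tool x along -rack X, tool y along rack Y"
    s=sensors.get_state(); R=Rotation.from_quat(s["orientation"],scalar_first=True).as_matrix()
    Rt=np.stack([-X,Y,[0,0,-1]],1)
    print("tcp",s["tcp_pos"].round(4),"shift",(R.T@(np.array(t)-s["tcp_pos"])*1e3).round(1),"rotvec",Rotation.from_matrix(R.T@Rt).as_rotvec().round(3),"F",np.round(s["wrist_force"],1),"t",s["clock"])
E
python3 - <<'E'
from h import *
for n in("scene","side"):
    P=cloud(dict(np.load(f'{n}0.npz'))).reshape(-1,3)
    a,b=np.array([.151,.554]),np.array([.532,.029]); d=(b-a)/np.linalg.norm(b-a)
    r=P[:,:2]-a; s=r@d; o=abs(r@[-d[1],d[0]])
    for lo in np.arange(0,.7,.1):
        m=(s>lo)&(s<lo+.1)&(o<.08)&(P[:,2]<.2); print(n,lo.round(1),m.sum(),P[m,2].max().round(3) if m.any() else None)
go([.532,.0286,.15])
E
```

```text
scene 0.0 0 None
scene 0.1 0 None
scene 0.2 0 None
scene 0.3 0 None
scene 0.4 5192 0.13
scene 0.5 5025 0.085
scene 0.6 4795 0.065
side 0.0 881 0.001
side 0.1 1343 0.005
side 0.2 2486 0.167
side 0.3 3845 0.169
side 0.4 5466 0.129
side 0.5 3492 0.08
side 0.6 3386 0.062
tcp [0.1509 0.5544 0.2305] shift [-505.9 -407.1   81.1] rotvec [-0.002 -0.001 -0.416] F [-0.4 -0.6 -1.6] t 0.1
```

```bash
python3 -m handwheel '[[-39,-31,0,-0.14,0],[-78,-62,0,-0.28,0],[-117,-94,0,-0.416,0],[-156,-125,0,-0.416,0],[-195,-156,0,-0.416,0],[-234,-188,0,-0.416,0],[-273,-219,0,-0.416,0],[-312,-250,0,-0.416,0]]' 20; python3 -c "
from h import *
go([.532,.0286,.15])"
```

```text
clock: 0.9
tcp_pos: [0.3842, 0.2336, 0.2312]
orientation: [-0.0, -0.075, 0.997, 0.0]
wrist_force: [0.5, 1.8, 0.4]
finger_gap: -0.0003
grip_force: 0.0
tcp [0.3842 0.2336 0.2312] shift [-115.4 -224.8   81.2] rotvec [ 0. -0.  0.] F [0.5 1.8 0.4] t 0.9
```

```bash
python3 -m handwheel '[[-22,-43,0,0,0],[-44,-86,0,0,0],[-66,-129,0,0,0],[-88,-172,10,0,0],[-108,-210,40,0,0],[-115,-225,80,0,0],[-115,-225,80,0,0]]'
python3 - <<'E'
from h import *
go([.532,.0286,.021])
for n in("side",):
    c=imaging.read_camera(n); cv2.imwrite("pics/s1.png",cv2.resize(c["color"][90:270,150:350],None,fx=4,fy=3.3))
w=imaging.read_camera("wrist"); P=cloud(w); np.savez("w1.npz",**w)
hsv=cv2.cvtColor(w["color"],cv2.COLOR_BGR2HSV);H,S,V=cv2.split(hsv)
m=((H>3)&(H<16)&(S>170)&(V>100)).astype(np.uint8)
k,l,st,ce=cv2.connectedComponentsWithStats(m)
for i in range(1,k):
    if st[i,4]>150:
        q=P[l==i]; q=q[np.abs(q[:,2]-.044)<.004]
        if len(q): print(ce[i].round(),len(q),q.mean(0).round(4),"rackx ext",np.percentile(q@X,[2,50,98]).round(4),"y",np.percentile(q@Y,[2,98]).round(4))
print("tcp rack",sensors.get_state()["tcp_pos"]@X,sensors.get_state()["tcp_pos"]@Y)
cv2.imwrite("pics/w1.png",w["color"])
E
```

```text
clock: 1.6
tcp_pos: [0.5286, 0.028, 0.1456]
orientation: [-0.005, -0.073, 0.997, 0.001]
wrist_force: [-0.8, 0.4, -0.7]
finger_gap: -0.0002
grip_force: 0.0
tcp [0.5286 0.028  0.1456] shift [ -4.5  -0.2 124.5] rotvec [ 0.002 -0.009 -0.004] F [-0.8  0.4 -0.7] t 1.6
[287. 172.] 485 [0.5053 0.0346 0.0428] rackx ext [0.5018 0.5049 0.5072] y [-0.094  -0.0123]
[140. 174.] 344 [ 0.5241 -0.0765  0.0422] rackx ext [0.5043 0.5054 0.5098] y [-0.1969 -0.1128]
tcp rack 0.5283211617802197 -0.049488159124627146
```

View pics/w1.png

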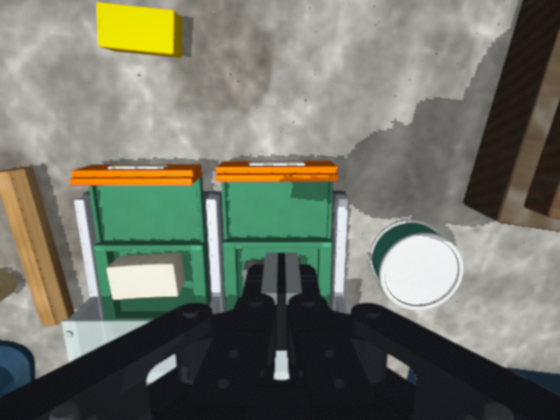

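View pics/s1.png

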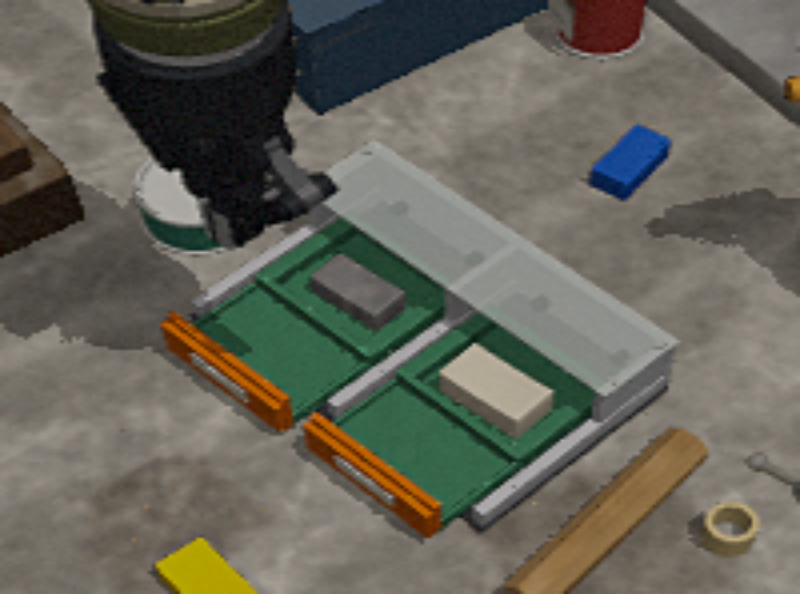

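Wrist view: dark stone's lip at (277,171), closed fingertips at (281,265), lined up in y over the left tray. The side view shows a clear channel and nothing disturbed. Descending into the channel.

```bash
python3 -m handwheel '[[-4,0,30,0,0],[-6,0,60,0,0],[-6,0,80,0,0],[-6,0,95,0,0],[-6,0,108,0,0],[-6,0,118,0,0],[-6,0,121,0,0],[-6,0,121,0,0]]'; python3 -c "
from h import *
go([.532,.0286,.021])"
```

```text
clock: 2.5
tcp_pos: [0.5372, 0.0316, 0.031]
orientation: [0.0, -0.075, 0.997, 0.0]
wrist_force: [0.5, -0.3, -0.2]
finger_gap: 0.0003
grip_force: 0.0
tcp [0.5372 0.0316 0.031 ] shift [ 5.6 -2.2 10. ] rotvec [-0.     0.001  0.001] F [ 0.5 -0.3 -0.2] t 2.5
```

```bash
python3 -m handwheel '[[0,-2,4,0,0],[0,-2,8,0,0],[8,-2,8,0,0],[16,-2,8,0,0],[24,-2,8,0,0],[32,-2,8,0,0],[40,-2,8,0,0],[44,-2,8,0,0]]'
python3 - <<'E'
from h import *
go([.532,.0286,.021])
c=imaging.read_camera("side"); P=cloud(c); hsv=cv2.cvtColor(c["color"],cv2.COLOR_BGR2HSV);H,S,V=cv2.split(hsv)
k,l,st,ce=cv2.connectedComponentsWithStats(((H>3)&(H<16)&(S>170)&(V>120)).astype(np.uint8))
for i in range(1,k):
    q=P[l==i]; q=q[abs(q[:,2]-.044)<.004]
    if len(q)>15: print(ce[i].round(),q.mean(0).round(4),(q@X).max().round(4))
E
```

```text
clock: 3.3
tcp_pos: [0.4929, 0.0224, 0.0225]
orientation: [-0.0, -0.075, 0.997, -0.0]
wrist_force: [1.7, -0.2, 0.1]
finger_gap: -0.0004
grip_force: 0.9
tcp [0.4929 0.0224 0.0225] shift [-39.6   0.3   1.5] rotvec [-0. -0. -0.] F [ 1.7 -0.2  0.1] t 3.3
[194. 207.] [0.4785 0.0195 0.0431] 0.48
[245. 232.] [ 0.5259 -0.085   0.043 ] 0.5109
```

Tray follows with 1.7 N. Keep drawing in small steps until the stop shows in the force.

```bash
python3 -m handwheel '[[4,0,0,0,0],[8,0,0,0,0],[12,0,0,0,0],[16,0,0,0,0],[20,0,0,0,0],[24,0,0,0,0]]'; python3 -m handwheel '[[3,0,0,0,0],[6,0,0,0,0],[9,0,0,0,0],[12,0,0,0,0]]'
```

```text
clock: 3.95
tcp_pos: [0.4699, 0.0189, 0.0224]
orientation: [0.0, -0.075, 0.997, -0.0]
wrist_force: [3.3, 0.3, 2.4]
finger_gap: 0.0001
grip_force: 0.9
clock: 4.35
tcp_pos: [0.4599, 0.0174, 0.0225]
orientation: [0.002, -0.075, 0.997, 0.0]
wrist_force: [11.4, 3.7, -8.4]
finger_gap: 0.0003
grip_force: 6.0
```

```bash
python3 -m handwheel '[[2,0,0,0,0],[3,0,0,0,0],[3,0,0,0,0]]';  python3 - <<'E'
from h import *
c=imaging.read_camera("side"); P=cloud(c); hsv=cv2.cvtColor(c["color"],cv2.COLOR_BGR2HSV);H,S,V=cv2.split(hsv)
k,l,st,ce=cv2.connectedComponentsWithStats(((H>3)&(H<16)&(S>170)&(V>120)).astype(np.uint8))
for i in range(1,k):
    q=P[l==i]; q=q[abs(q[:,2]-.044)<.004]
    if len(q)>15: print(ce[i].round(),q.mean(0).round(4),(q@X).max().round(4))
E
```

```text
clock: 4.65
tcp_pos: [0.46, 0.0172, 0.023]
orientation: [0.005, -0.075, 0.997, 0.001]
wrist_force: [13.4, 3.5, -9.7]
finger_gap: 0.0001
grip_force: 6.6
[182. 218.] [0.4455 0.0144 0.0432] 0.4467
[242. 230.] [ 0.5249 -0.0758  0.0436] 0.5105
```

At the stop (no travel for 3 mm more command, 13 N). Back off, rise, and shift across in front of the cream stone's lip.

```bash
python3 -m handwheel '[[-8,0,0,0,0],[-16,0,0,0,0],[-20,0,0,0,0],[-20,0,-35,0,0],[-20,0,-75,0,0],[-15,-45,-80,0,0],[-8,-92,-80,0,0],[-6,-102,-80,0,0]]'; python3 -m handwheel '[[0,0,0,0,0],[0,0,0,0,0]]'
python3 - <<'E'
from h import *
go(.465*X-.154*Y+[0,0,.022])
E
```

```text
clock: 5.5
tcp_pos: [0.4769, -0.0868, 0.1028]
orientation: [0.0, -0.073, 0.997, -0.001]
wrist_force: [-0.0, 0.8, -0.7]
finger_gap: -0.0001
grip_force: 0.0
clock: 5.7
tcp_pos: [0.4755, -0.0825, 0.1017]
orientation: [-0.001, -0.075, 0.997, 0.001]
wrist_force: [-0.2, 0.2, -0.8]
finger_gap: 0.0001
grip_force: 0.0
tcp [ 0.4755 -0.0825  0.1017] shift [-7.3 -1.4 79.7] rotvec [ 0.002 -0.002 -0.   ] F [-0.2  0.2 -0.8] t 5.7
```

```bash
python3 -m handwheel '[[0,-1,30,0,0],[0,-1,55,0,0],[0,-1,72,0,0],[0,-1,79,0,0],[-6,-1,79,0,0],[-14,-1,79,0,0],[-22,-1,79,0,0],[-26,-1,79,0,0]]'; python3 -m handwheel '[[-4,0,0,0,0],[-8,0,0,0,0],[-12,0,0,0,0],[-16,0,0,0,0],[-19,0,0,0,0]]';python3 -m handwheel '[[-2,0,0,0,0],[-4,0,0,0,0],[-6,0,0,0,0]]'
```

```text
clock: 6.5
tcp_pos: [0.5046, -0.0805, 0.0244]
orientation: [0.001, -0.075, 0.997, -0.0]
wrist_force: [0.2, -1.3, 1.1]
finger_gap: -0.0
grip_force: 0.0
clock: 7.0
tcp_pos: [0.5211, -0.0774, 0.0232]
orientation: [-0.0, -0.075, 0.997, 0.0]
wrist_force: [-1.7, -0.7, 1.2]
finger_gap: 0.0001
grip_force: 0.9
clock: 7.3
tcp_pos: [0.5229, -0.077, 0.0228]
orientation: [-0.004, -0.075, 0.997, -0.0]
wrist_force: [-14.8, -4.6, 11.1]
finger_gap: 0.0001
grip_force: 8.0
```

```bash
python3 -m handwheel '[[-2,0,0,0,0],[-2,0,0,0,0]]'; python3 -m handwheel '[[8,0,0,0,0],[16,0,0,0,0],[28,0,0,0,0],[36,0,0,0,0],[36,0,-40,0,0],[36,0,-85,0,0],[36,0,-130,0,0],[36,0,-150,0,0]]'
python3 - <<'E'
from h import *
c=imaging.read_camera("side"); P=cloud(c); hsv=cv2.cvtColor(c["color"],cv2.COLOR_BGR2HSV);H,S,V=cv2.split(hsv)
k,l,st,ce=cv2.connectedComponentsWithStats(((H>3)&(H<16)&(S>170)&(V>120)).astype(np.uint8))
for i in range(1,k):
    q=P[l==i]; q=q[abs(q[:,2]-.044)<.004]
    if len(q)>15: print(ce[i].round(),q.mean(0).round(4),(q@X).max().round(4))
cv2.imwrite("pics/s2.png",cv2.resize(c["color"][100:270,150:350],None,fx=4,fy=3.3))
E
```

```text
clock: 7.5
tcp_pos: [0.5229, -0.0768, 0.0225]
orientation: [-0.006, -0.074, 0.997, -0.001]
wrist_force: [-17.1, -5.1, 11.5]
finger_gap: -0.0001
grip_force: 8.6
clock: 8.3
tcp_pos: [0.4949, -0.0823, 0.1777]
orientation: [0.003, -0.075, 0.997, -0.001]
wrist_force: [0.3, -0.4, -0.6]
finger_gap: -0.0001
grip_force: 0.0
[181. 218.] [0.4458 0.012  0.0428] 0.4468
[249. 225.] [ 0.5406 -0.0737  0.0433] 0.5265
```

View pics/s2.png

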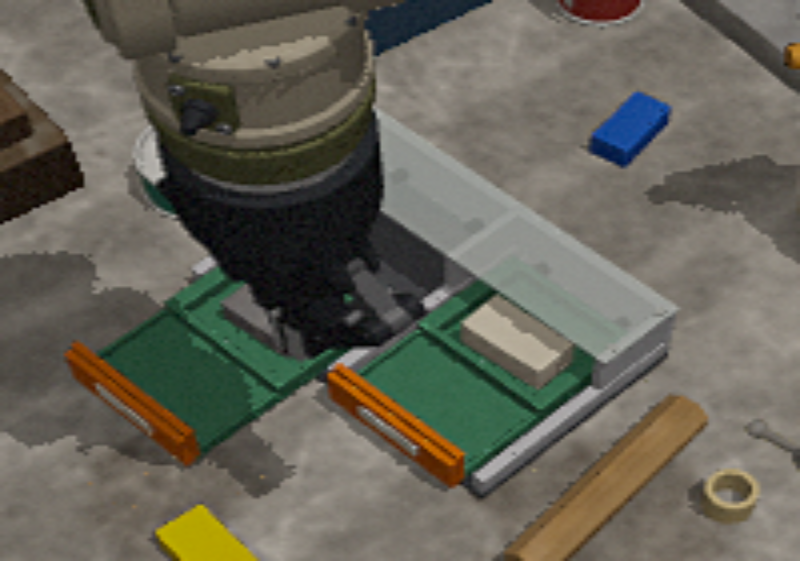

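The lips are at 0.4468 and 0.5265 m along the rack axis, a difference of 79.7 mm, which matches the 80 mm travel between fully out and fully home. In the picture, the left lip (130,403) is out, the right lip (396,427) is home, both stones are in their pockets, and the bystanders are unmoved. The arm is clear.

```bash
python3 -m handwheel '[[0,0,0,0,0],[0,0,0,0,0],[0,0,0,0,0]]'; python3 -c "
from h import *
print(workorder.hand_in())"
```

```text
clock: 8.65
tcp_pos: [0.4921, -0.0813, 0.1716]
orientation: [-0.001, -0.075, 0.997, 0.001]
wrist_force: [-0.3, -0.8, -0.6]
finger_gap: 0.0001
grip_force: 0.0
the job is handed in; nothing more can be done
None
```

I drew the dark stone's tray (left) out to its stop, pushed the cream stone's tray (right) fully home and handed the job in; no verdict came back, but the last picture showed both stones in their pockets and the bystanders in view unmoved.

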